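# Show the camera the seated bamboo ring in the swivel mirror

### The arm

A 6-joint arm with a two-finger parallel gripper is mounted at the origin on the work surface; the furniture and walls round the work are solid. World frame = base frame: x ahead of the robot, y to its left, z up, the work surface at z = 0. Lengths are in mm, angles in rad, forces in N, time in s.
With the tool pointing down it reaches from about 400 to 925 mm from the base axis. Payload 12.5 kg.
Tool frame: the origin (TCP) lies on the front face of the gripper's body, between the roots of the fingers; the fingertips stand 78 mm ahead of it and the grasp point (between the pads) lies 59 mm ahead of it (env.nose_length is the distance from the TCP to the fingertips, in mm); z points along the fingers, y is the line along which they close (so a half turn about z gives the same grasp; the last joint's range is limited). The gripper opens to 95 mm and grips with 3 to 60 N. Pads are 20 mm wide; open, the fingers measure 119 mm over their backs; the gripper's body (75 mm by 180 mm) begins 59 mm behind the grasp point.
Start: joints at [-0.106, 0.491, 1.559, -0, 1.092, -0.106], TCP at [625.01, 0.022, 292.261] pointing down, gripper open.
Joint ranges: [-3.1, 3.1], [-0.84, 2.19], [0.05, 2.79], [-1.13, 4.28], [0.06, 2.93], [-2.69, 2.69]. Speed limits (rad/s): [2.22, 2.22, 2.79, 3.14, 3.14, 3.14].

### API

Orientations are given as [roll, pitch, yaw] about the fixed x, y, z axes, in that order (R = Rz(yaw) Ry(pitch) Rx(roll)).
In Python, from cell import env gives the robot as it stands.
- The arm moves only by the tool jog_arm, never from a script. Its argument "motion" is a list of rows, each a list of 7 numbers: the turn, a rotation vector about the tool's x, y, z in degrees, then the shift along the tool's x, y, z in mm, then the finger opening in mm, from 0 to 95.1. In form: [[wx, wy, wz, x, y, z, hand], ...]. A call has 1 to 10 rows; each row shifts and turns the commanded pose from where the row before left it, along the tool's axes as they then stand; what a row does not reach is not made up. A row lasts 1/8 s, in which the tool goes at most 62.5 mm and 10.7 degrees, less where a joint would pass 70% of its speed; a pose out of reach is approached as far as the arm can. A call is refused whole if a number of a shift passes 62.5 or a number of a turn 10.7, either way. A call with a gripper value outside its range is refused whole. The fingers move at their own pace and stop on an object; the grip force is fixed at half the most. Time passes only in rows, so rows that do not move let the fingers close. It gives the time, the measured TCP pose, the force, the opening and the grip force at its end, in the units of the state.
- env.state(): the state, without advancing time (a new reading comes with each control period).
- env.read_camera(name): name is "scene" or "side" or "wrist"; returns a dict with "color" (420x560x3 uint8, red, green, blue), "z_map" (420x560 float32, mm along the optical axis (not along the pixel's ray), 0 where there is no reading), "camera_matrix" (3x3 intrinsics, pixels), "world_to_cam" (4x4, takes a point from world to camera coordinates). Camera axes: x right, y up, looking along -z (the intrinsics and any distortion apply to the point x, -y, -z); pixel columns grow to the right and rows downward; lengths in mm; the calibration is good to about 2 mm. A picture is of the moment at which its call begins.
- env.job_done(): hands the job in; it is judged then, once.
Trained networks look in the newest picture that a camera, given by its name, has taken for a name from the list of things; names that differ only in an ending like _2 or _b are one class to them, and where a whole thing is asked for, a point or a joint stands for the part that bears it (a point fixed in the world has none). Each returns a list of dicts, best first, with "score" (0 to 1); they miss things now and then, are a little off and sometimes report something else, mostly with a low value. They report only what shows in the picture. A call takes as long as a camera call.
- env.recognise(camera, thing): "location" ([column, row] in pixels, amid what is visible of it).
The state is a dict: "t": time; "joints": joint angles; "qvel": joint speeds; "tau": joint torques, N m; "eef_pos": TCP position; "tcp_rot": TCP orientation; "ft_force": force on the tool from outside, world axes, zero at the start; "moment": the same for the moment, N m; "opening": opening from 0.0 (shut) to 1.0 (fully open); "grip_force": force on a finger pad.
Only numpy, scipy, OpenCV 4.12 (cv2) and the standard library are available. Lean on these libraries where they do the work, as an engineer would, in place of code of your own. Each camera call takes 0.05 s, during which the arm holds its last target. There are 200 camera calls.

### The job

Stand the largest of the three bamboo rings in the round nest and let go of it, then take the swivel mirror by the bar on top and turn it until the bench camera sees that ring in the middle of the mirror. The mirror springs back, so finish while still gripping it and holding that angle; leave the other two rings and the wax tin where they are.

Things in the scene. Friction and masses are not known exactly. Their poses are not given: they have to be found in the camera images.
- ring: The largest bamboo ring: a sawn tube, 44 mm outside diameter, 45 mm tall, 12 to 24 g, standing on end. Origin at the centre of its underside, z along its axis (up). Grip it across its outside, near the top when seating it. Its start place is swapped at random with those of the other two rings.
- ring_center (a point): Centre of the largest ring, 22.5 mm above its underside on its axis.
- ring_mid: Middle bamboo ring, 40 mm across and 35 mm tall, loose, not to be disturbed. Origin at the centre of its underside.
- ring_small: Smallest bamboo ring, 34 mm across and 30 mm tall, loose, not to be disturbed. Origin at the centre of its underside.
- wax_tin: Round wax tin, 49 mm across and 40 mm tall, loose, not to be disturbed. Origin at the centre of its underside.
- nest: Fixed nest for one ring: a 70 mm round foot, a 28 mm column and on top a shallow aluminium cup, 58 mm outside and 50 mm inside diameter; its rim is 74.5 mm and its inner floor 67.5 mm above the table (7 mm deep). Left or right of the mirror. Origin at the centre of its foot.
- nest_seat (a point): Centre of the nest's inner floor, 67.5 mm above the table; the seated ring's underside rests here.
- oil_can: Oil can, 53 mm across and 105 mm tall, fixed, on the other side of the mirror from the nest. Origin at the centre of its underside.
- station: Fixed sighting station: an aluminium rail, 295 x 60 x 8 mm, with the mirror's pivot post at its near end and a black box camera (50 x 40 x 40 mm, top 110 mm above the table) at its far end. Origin on the table on the mirror's vertical pivot axis; x points along the rail from the pivot to the camera, z up.
- lens (a point): Front of the camera's lens, 188 mm from the pivot axis along the rail, 90 mm above the table; it looks straight at the middle of the mirror. For the camera to see the ring there, the mirror's normal must halve the angle between the directions from the pivot axis to the lens and to the ring.
- mirror: Swivel mirror: upright glass 70 mm wide, 66 mm high, centred 90 mm above the table, in a black frame 76 mm wide (top 126 mm above the table). Origin on the vertical pivot axis at table height; x is the glass's normal, y runs along the glass. At rest x points at the camera; it turns about z up to 1.35 rad either way, and a spring pulls it back with 0.12 N m per rad.
- mirror_grip (a point): Centre of the bar on top of the mirror, on the pivot axis 140 mm above the table. Aluminium bar, 12 mm thick across the glass (mirror x), 44 mm long along it (mirror y), its top 156 mm above the table. Pinch it across its thickness from above and turn about the pivot axis.
- sightline: Brass pointer, 75 mm long, 29 mm above the table below the mirror, geared to it: it turns twice as far, the same way, and so points along the camera's line of sight after the mirror. Frame: origin on the pivot axis 90 mm above the table, x along the pointer, z up. At rest x points at the camera. What lies on this x axis, like the seated ring, shows in mid-mirror.

How it is judged:
By the outcome, as a careful person would: the job done as asked, in the order asked, and still so for the second after the job is handed in, while the arm keeps its last pose, push and grip.
It also fails if it takes over 50 s, if anything falls off the work surface, if the arm or the gripper's body presses on something with over 40 N, if the wrist force passes 120 N, or if a joint passes its speed limit or range.

## Working session

There is one attempt and no reset: what is moved stays moved. The work goes in short steps, Python scripts to look and compute and a tool call to move; the robot and the scene stay as the last step left them, time stands still between calls to the robot, and variables do not carry over. Pictures are saved under pics/ and viewed, at most 10 in all, crops included, and the job is handed in when it is done.

Besides the shell and the picture viewer there is one more tool, called in YAML: its name, and indented under it one key for each argument. jog_arm: Moves the arm, as the interface text tells. Its arguments: {"type":"object","properties":{"motion":{"type":"array"}},"required":["motion"]}

```bash
mkdir -p pics; cat > h.py <<'E'
from cell import env
import numpy as np, cv2
def cam(n,save=None):
    d=env.read_camera(n)
    if save: cv2.imwrite('pics/'+save,cv2.cvtColor(d['color'],cv2.COLOR_RGB2BGR))
    return d
def cloud(d):
    K=np.array(d['camera_matrix']);T=np.linalg.inv(np.array(d['world_to_cam']));z=d['z_map'].astype(float)
    v,u=np.mgrid[:z.shape[0],:z.shape[1]]
    P=np.stack([(u-K[0,2])/K[0,0]*z,-(v-K[1,2])/K[1,1]*z,-z,np.ones_like(z)],-1)@T.T
    P=P[...,:3].copy();P[z<=0]=np.nan
    return P
E
python3 - <<'E'
from h import *
ims=[]
for n in ['scene','side']:
    d=cam(n,n+'0.png');P=cloud(d);np.save(n+'.npy',P)
    T=np.linalg.inv(d['world_to_cam']);print(n,T[:3,3].round())
    for t in ['ring','ring_mid','ring_small','wax_tin','nest','oil_can','station','mirror','mirror_grip','sightline','lens']:
        r=env.recognise(n,t)[:2]
        for q in r:
            c,w=map(int,q['location']);print(t,round(q['score'],2),(c,w),P[w,c].round())
E
```

```text
scene [  13. -475.  896.]
ring 0.65 (177, 207) [377. 272.  47.]
ring_mid 0.67 (376, 251) [ 634. -223.   39.]
ring_small 0.51 (323, 318) [ 412. -230.    1.]
wax_tin 0.8 (336, 210) [676. -60.  40.]
nest 0.97 (209, 177) [531. 320.  25.]
oil_can 0.83 (324, 253) [ 517. -142.   73.]
station 0.64 (258, 191) [601. 177.   9.]
station 0.22 (375, 253) [ 632. -222.   31.]
mirror 0.74 (210, 175) [534. 317.  33.]
mirror 0.72 (249, 199) [494.  96. 115.]
mirror_grip 0.58 (248, 200) [494. 100. 108.]
mirror_grip 0.26 (261, 192) [601. 164.  13.]
lens 0.56 (261, 196) [592. 155.  10.]
side [367. 812. 794.]
ring 0.78 (325, 324) [391. 274.  -3.]
ring_mid 0.64 (257, 169) [ 653. -195.   21.]
ring_small 0.59 (340, 171) [ 414. -221.   30.]
wax_tin 0.61 (231, 197) [685. -41.  36.]
nest 0.83 (252, 327) [523. 357.  72.]
nest 0.53 (238, 258) [617. 139.   7.]
oil_can 0.77 (291, 180) [ 537. -111.   63.]
station 0.71 (230, 263) [631. 159.   8.]
station 0.37 (259, 169) [ 647. -195.   22.]
mirror 0.83 (289, 231) [500. 107.  89.]
mirror 0.39 (238, 259) [616. 142.   7.]
mirror_grip 0.9 (289, 229) [501. 105.  92.]
mirror_grip 0.4 (340, 172) [ 414. -222.   25.]
sightline 0.6 (280, 253) [522. 104.   7.]
lens 0.57 (237, 257) [623. 130.  -0.]
```

View pics/scene0.png

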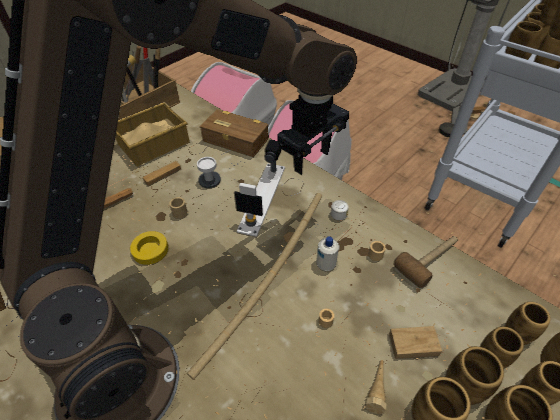

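View pics/side0.png

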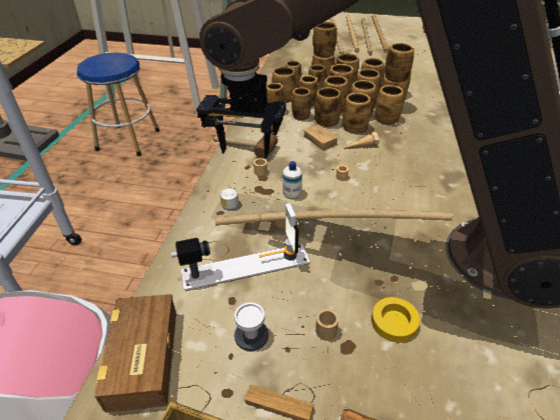

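The scene view shows the largest ring at about (178,208), the nest at (207,175), the mirror at (248,203) and the box camera at (271,155). The side view has the ring at (327,322), the nest at (250,322) and the mirror at (290,232). Next I fit the geometry from the depth.

```bash
python3 - <<'E'
from h import *
from scipy.optimize import least_squares
C={n:np.load(n+'.npy').reshape(-1,3) for n in ['scene','side']}
def near(P,c,r,z0,z1):
    m=(np.hypot(P[:,0]-c[0],P[:,1]-c[1])<r)&(P[:,2]>z0)&(P[:,2]<z1);return P[m]
def circ(A,R=None):
    if R: f=lambda p:np.hypot(A[:,0]-p[0],A[:,1]-p[1])-R
    else: f=lambda p:np.hypot(A[:,0]-p[0],A[:,1]-p[1])-p[2]
    x0=list(A[:,:2].mean(0))+([] if R else [20]);s=least_squares(f,x0,loss='soft_l1');return s.x.round(1)
for nm,c in dict(ring=(383,275),mid=(640,-210),small=(413,-225),tin=(680,-50),nest=(525,340),can=(530,-125)).items():
    for n,P in C.items():
        A=near(P,c,50,5,130)
        if len(A)<5: print(nm,n,len(A));continue
        zt=np.percentile(A[:,2],97);T=A[A[:,2]>zt-8]
        mm=(T[:,:2].min(0)+T[:,:2].max(0))/2
        print(nm,n,len(A),'ztop',zt.round(1),'mid',mm.round(1),'ext',np.ptp(T[:,:2],axis=0).round(1),'circ',circ(T))
for n,P in C.items():
    for z0,z1,c,r in [(130,165,(500,100),50),(60,128,(500,100),60),(60,125,(670,150),60),(4,14,(590,130),180),(24,36,(510,105),80)]:
        A=near(P,c,r,z0,z1)
        if len(A)<3: print(n,z0,len(A));continue
        rect=cv2.minAreaRect(A[:,:2].astype(np.float32));print(n,z0,len(A),A.mean(0).round(1),np.round(rect[0],1),np.round(rect[1],1),round(rect[2],1))
E
```

```text
ring scene 290 ztop 47.4 mid [387.2 288.8] ext [42.5 46.9] circ [386.7 287.5  19.8]
ring side 534 ztop 46.2 mid [387.9 291.5] ext [43.1 45.5] circ [387.6 292.7  19.6]
mid scene 247 ztop 37.7 mid [ 649.2 -215.9] ext [40.2 38.8] circ [ 648.6 -216.6   17.5]
mid side 195 ztop 36.1 mid [ 649.8 -212.5] ext [40.  40.3] circ [ 649.6 -212.    17.8]
small scene 205 ztop 33.6 mid [ 410.  -238.5] ext [34.5 34.1] circ [ 409.3 -239.1   14.6]
small side 147 ztop 30.4 mid [ 411.1 -236.2] ext [32.7 40.3] circ [ 410.9 -234.2   14.5]
tin scene 291 ztop 42.0 mid [695.9 -56.6] ext [48.3 47.9] circ [695.4 -56.2  17.6]
tin side 316 ztop 40.5 mid [695.8 -52.4] ext [47.  49.5] circ [695.4 -51.3  17.4]
nest scene 532 ztop 75.7 mid [535.1 329. ] ext [57.9 58.7] circ [534.7 328.   24.7]
nest side 1294 ztop 74.7 mid [535.2 333. ] ext [57.2 58.3] circ [534.7 333.8  24.7]
can scene 614 ztop 104.8 mid [ 537.2 -137.6] ext [17.  18.5] circ [ 537.8 -136.9    6.8]
can side 584 ztop 103.3 mid [ 538.2 -130.6] ext [16.5 17.9] circ [ 538.7 -131.2    6.5]
scene 130 165 [496.2 101.9 147.5] [497.5 103.9] [13.1 43.5] 25.1
scene 60 490 [492.9 100.4  96.3] [494.2 102.2] [11.1 76.1] 27.5
scene 60 193 [678.3 190.7  98.4] [684.1 194.7] [54.3 31.8] 8.8
scene 4 1098 [593.3 147.1   8.6] [594.3 114.2] [331.4 293.9] 64.5
scene 24 47 [494.7 100.   32.4] [495.9 101.7] [23.3 28. ] 45.0
side 130 156 [497.7 114.  147.9] [498.3 109.3] [12.5 46.3] 27.8
side 60 266 [491.8 119.4  93. ] [499.  108.6] [11.7 77.3] 34.6
side 60 173 [675.9 200.3 103. ] [681.9 199.4] [50.  23.8] 5.1
side 4 2385 [602.6 154.4   7.8] [613.4  97.4] [313.9 189. ] 26.8
side 24 120 [522.6 123.7  30.3] [528.9 121. ] [84.3 27. ] 17.7
```

```bash
cat >> h.py <<'E'
from scipy.spatial.transform import Rotation as Ro
def tool():
    s=env.state();r=np.array(s['tcp_rot'],float)
    return np.array(s['eef_pos'],float),Ro.from_euler('xyz',r),s
def to(x,y,z):
    p,R,s=tool();return R.inv().apply(np.array([x,y,z])-p).round(1)
E
python3 - <<'E'
from h import *
p,R,s=tool();print({k:np.round(v,3) for k,v in s.items()});print(R.as_matrix().round(3))
print(to(387.5,290,200))
d=env.read_camera('wrist');T=np.linalg.inv(d['world_to_cam']);print(R.inv().apply(T[:3,3]-p).round(1),(R.inv().as_matrix()@T[:3,:3]).round(2),d['camera_matrix'])
E
```

```text
{'t': np.float64(1.2), 'joints': array([-0.106,  0.491,  1.559, -0.   ,  1.092, -0.106]), 'qvel': array([ 0.001,  0.   , -0.002,  0.   , -0.001, -0.   ]), 'tau': array([-1.0000e-03, -6.1248e+01, -2.5843e+01,  6.9000e-02,  4.5000e-02,
        0.0000e+00]), 'eef_pos': array([6.25020e+02, 1.60000e-02, 2.92267e+02]), 'tcp_rot': array([3.141, 0.   , 1.571]), 'ft_force': array([-0.047,  0.256, -0.114]), 'moment': array([-0.004, -0.062,  0.037]), 'grip_force': np.float64(0.0), 'opening': np.float64(1.001)}
[[ 0.  1.  0.]
 [ 1. -0. -0.]
 [-0.  0. -1.]]
[ 290.  -237.5   92.2]
[ 66.2   0.4 -92.1] [[-0.    0.97  0.23]
 [ 1.    0.    0.  ]
 [ 0.    0.23 -0.97]] [[339.49779452   0.         277.97264099]
 [  0.         339.49779452 213.63754987]
 [  0.           0.           1.        ]]
```

jog_arm:
  motion:
    - [0,0,0,36,-30,0,95]
    - [0,0,0,36,-30,0,95]
    - [0,0,0,36,-30,0,95]
    - [0,0,0,36,-30,0,95]
    - [0,0,0,36,-30,0,95]
    - [0,0,0,36,-30,0,95]
    - [0,0,0,36,-29,0,95]
    - [0,0,0,38,-29,10,95]
    - [0,0,0,0,0,40,95]
    - [0,0,0,0,0,0,95]

```text
t: 2.5
eef_pos: [386.1, 290.0, 240.8]
tcp_rot: [-3.138, 0.002, 1.572]
ft_force: [1.3, 0.1, 0.2]
opening: 0.996
grip_force: 0.0
```

```bash
cat >> h.py <<'E'
def fit(P,c,r,R,dz=6):
    P=P.reshape(-1,3);m=(np.hypot(P[:,0]-c[0],P[:,1]-c[1])<r)&(P[:,2]>12)&(P[:,2]<100);A=P[m]
    zt=np.percentile(A[:,2],95);T=A[A[:,2]>zt-dz]
    (cx,cy),rr=cv2.minEnclosingCircle(T[:,:2].astype(np.float32))
    print('n',len(T),'zt',zt.round(1),'mid',((T[:,:2].min(0)+T[:,:2].max(0))/2).round(1),'ext',np.ptp(T[:,:2],axis=0).round(1),'mec',round(cx,1),round(cy,1),round(rr,1))
E
python3 - <<'E'
from h import *
print(tool()[0])
d=cam('wrist','w1.png');P=cloud(d);fit(P,(387.5,290),45,22)
E
```

```text
[386.11981536 289.9587317  240.82420655]
n 880 zt 45.7 mid [387.  290.2] ext [42.8 43.8] mec 387.0 290.0 22.1
```

View pics/w1.png

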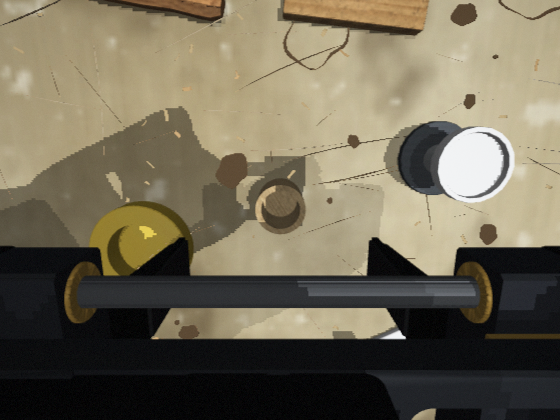

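The wrist view has the ring at (280,207), centred between the fingers. The yellow dish at (140,245) lies close to the left finger's path, so I check its clearance, and measure the nest as well.

```bash
python3 - <<'E'
from h import *
d=cam('wrist');P=cloud(d);fit(P,(535,331),40,29,5)
A=P.reshape(-1,3)
for n in ['side','scene']:
    B=np.load(n+'.npy').reshape(-1,3);m=(B[:,2]>5)&(B[:,2]<40)&(np.hypot(B[:,0]-310,B[:,1]-260)<90)&(np.hypot(B[:,0]-387,B[:,1]-290)>27);B=B[m]
    print(len(B),B.min(0).round(),B.max(0).round(), cv2.minEnclosingCircle(B[:,:2].astype(np.float32)))
print(to(387,290,70-35+55+3))
E
```

```text
n 1526 zt 74.5 mid [535.1 330.9] ext [58.3 56.9] mec 534.9 331.4 29.4
953 [221. 194.   5.] [298. 292.  28.] ((250.21470642089844, 243.02633666992188), 49.331748962402344)
488 [220. 190.   5.] [379. 326.  39.] ((299.8064270019531, 255.73606872558594), 79.89680480957031)
[  0.   -0.5 150. ]
```

jog_arm:
  motion:
    - [0,0,0,0,1,40,95]
    - [0,0,0,0,0,40,95]
    - [0,0,0,0,0,40,95]
    - [0,0,0,0,0,29,95]
    - [0,0,0,0,0,0,60]
    - [0,0,0,0,0,0,38]
    - [0,0,0,0,0,0,38]
    - [0,0,0,0,0,0,38]
    - [0,0,0,0,0,0,38]
    - [0,0,0,0,0,0,38]

```text
t: 3.85
eef_pos: [388.1, 290.1, 93.5]
tcp_rot: [3.141, -0.0, 1.571]
ft_force: [-0.2, -1.2, 4.5]
opening: 0.457
grip_force: 30.0
```

jog_arm:
  motion:
    - [0,0,0,0,0,-30,38]
    - [0,0,0,0,0,-42,38]
    - [0,0,0,0,0,-40,38]
    - [0,0,0,10,37,0,38]
    - [0,0,0,10,37,0,38]
    - [0,0,0,10,37,0,38]
    - [0,0,0,11,36,0,38]
    - [0,0,0,0,0,0,38]
    - [0,0,0,0,0,0,38]

```text
t: 4.97
eef_pos: [534.2, 330.8, 204.8]
tcp_rot: [-3.14, 0.001, 1.571]
ft_force: [0.0, 0.1, 0.1]
opening: 0.457
grip_force: 30.0
```

```bash
python3 - <<'E'
from h import *
p,R,s=tool();print(p,s['opening'],s['ft_force'])
d=cam('wrist','w2.png');P=cloud(d).reshape(-1,3)
def sel(z0,z1,r):
    m=(np.hypot(P[:,0]-535,P[:,1]-331)<r)&(P[:,2]>z0)&(P[:,2]<z1);T=P[m];
    print(len(T),T.min(0).round(1),T.max(0).round(1),cv2.minEnclosingCircle(T[:,:2].astype(np.float32)))
sel(70,80,40); top=p[2]-93.5+45;sel(top-4,top+3,26)
E
```

```text
[534.23942    330.76048253 204.75655586] 0.45680043909917595 [0.03828059 0.14479838 0.08539584]
884 [506.7 320.8  70. ] [563.9 360.3  76.5] ((535.0155029296875, 331.7483215332031), 28.904314041137695)
2571 [511.4 308.1 152.3] [557.9 352.9 159.3] ((534.9534912109375, 333.1070251464844), 25.103994369506836)
```

View pics/w2.png

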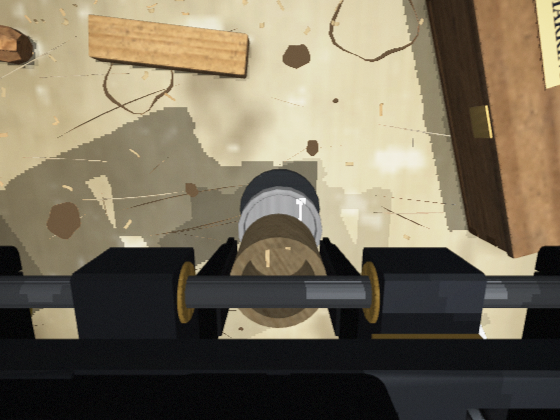

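The wrist view shows the ring held level at (280,285) and the cup beneath it at (280,215), about 1 mm off. The wooden box at right may come under the gripper's body, so I check its height.

```bash
python3 - <<'E'
from h import *
for n in ['side','scene']:
    P=np.load(n+'.npy').reshape(-1,3);m=(P[:,0]>570)&(P[:,0]<700)&(P[:,1]>270)&(P[:,1]<420)&(P[:,2]>10)&(P[:,2]<200);B=P[m];print(len(B),B.min(0).round(),B.max(0).round()) if len(B) else print(0)
E
```

```text
544 [671. 327.  10.] [700. 420.  69.]
388 [669. 321.  10.] [700. 420.  69.]
```

Box top is 69 mm and it lies beyond x=669, so it's clear. Lowering.

jog_arm:
  motion:
    - [0,0,0,1,1,15,38]
    - [0,0,0,0,0,14,38]
    - [0,0,0,0,0,8,38]
    - [0,0,0,0,0,4,38]
    - [0,0,0,0,0,2,38]
    - [0,0,0,0,0,0,38]
    - [0,0,0,0,0,0,38]

```text
t: 5.9
eef_pos: [536.1, 332.0, 162.6]
tcp_rot: [3.141, -0.0, 1.571]
ft_force: [-0.5, -0.1, -0.1]
opening: 0.457
grip_force: 30.0
```

jog_arm:
  motion:
    - [0,0,0,-0.5,-1,0,38]
    - [0,0,0,0,0,1,38]
    - [0,0,0,0,0,1,38]
    - [0,0,0,0,0,0,38]

```text
t: 6.4
eef_pos: [535.0, 331.5, 161.0]
tcp_rot: [3.141, -0.0, 1.571]
ft_force: [-2.2, -0.4, 7.8]
opening: 0.453
grip_force: 30.0
```

jog_arm:
  motion:
    - [0,0,0,0,0,0,55]
    - [0,0,0,0,0,0,75]
    - [0,0,0,0,0,0,75]
    - [0,0,0,0,0,0,75]
    - [0,0,0,0,0,-30,75]
    - [0,0,0,0,0,-50,75]
    - [0,0,0,0,0,-50,75]
    - [0,0,0,0,0,0,75]

```text
t: 7.4
eef_pos: [535.7, 331.9, 294.2]
tcp_rot: [3.135, -0.003, 1.571]
ft_force: [-0.4, -0.3, -1.3]
opening: 0.788
grip_force: 0.0
```

```bash
python3 - <<'E'
from h import *
print(tool()[0])
d=cam('wrist','w3.png');P=cloud(d).reshape(-1,3)
T=P[(np.hypot(P[:,0]-535,P[:,1]-331)<35)&(P[:,2]>100)&(P[:,2]<125)]
print(len(T),T.min(0).round(1),T.max(0).round(1),cv2.minEnclosingCircle(T[:,:2].astype(np.float32)))
print(to(497.5,106,310))
E
```

```text
[535.73740733 331.94051488 294.18085999]
1124 [512.9 309.9 100. ] [556.4 353.5 114.7] ((534.8823852539062, 331.5721740722656), 22.024951934814453)
[-225.6  -37.6  -18.6]
```

View pics/w3.png

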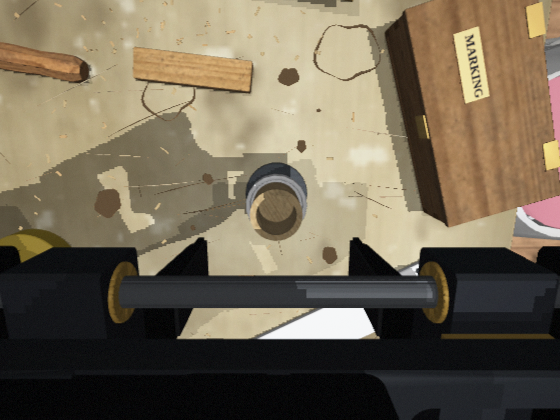

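The ring stands in the cup at (276,210) with its top at about 113 mm, and its centre is (534.9, 331.6). Now over the mirror.

jog_arm:
  motion:
    - [0,0,0,-37,-6,0,60]
    - [0,0,0,-38,-6,0,60]
    - [0,0,0,-38,-6,0,60]
    - [0,0,0,-38,-6,0,60]
    - [0,0,0,-38,-6,0,60]
    - [0,0,0,-37,-8,0,60]
    - [0,0,-9,0,0,0,60]
    - [0,0,-9,0,0,0,60]
    - [0,0,-8.5,0,0,0,60]
    - [0,0,0,0,0,0,60]

```text
t: 8.7
eef_pos: [496.7, 105.5, 289.1]
tcp_rot: [-3.14, -0.001, 2.032]
ft_force: [-0.1, 0.7, 0.3]
opening: 0.635
grip_force: 0.0
```

```bash
cat >> h.py <<'E'
def rect(P,z0,z1,c,r,nm=''):
    P=P.reshape(-1,3);A=P[(np.hypot(P[:,0]-c[0],P[:,1]-c[1])<r)&(P[:,2]>z0)&(P[:,2]<z1)]
    if len(A)<5: print(nm,len(A));return
    q=cv2.minAreaRect(A[:,:2].astype(np.float32));print(nm,len(A),np.round(q[0],1),np.round(q[1],1),round(q[2],2),'zmax',A[:,2].max().round(1))
E
python3 - <<'E'
from h import *
p,R,s=tool();print(p,s['tcp_rot'])
d=cam('wrist','w4.png');P=cloud(d);np.save('w4.npy',P)
rect(P,151,162,(498,106),35,'bartop');rect(P,110,128,(498,106),50,'frame')
rect(P,100,114,(680,196),50,'cam');rect(P,4,11,(590,150),200,'rail')
print(to(497.5,106,215))
E
```

```text
[496.66593934 105.46654414 289.11176025] [-3.13974395e+00 -7.50400059e-04  2.03225907e+00]
bartop 1021 [498.1 105.9] [11.8 44.3] 26.69 zmax 158.5
frame 444 [497.2 105.7] [13.7 75.6] 27.24 zmax 127.9
cam 2480 [682.8 201.8] [49.7 39. ] 27.72 zmax 111.8
rail 13399 [589.7 180.3] [314.8 239.5] 76.27 zmax 11.0
[ 0.1  1.  74.3]
```

View pics/w4.png

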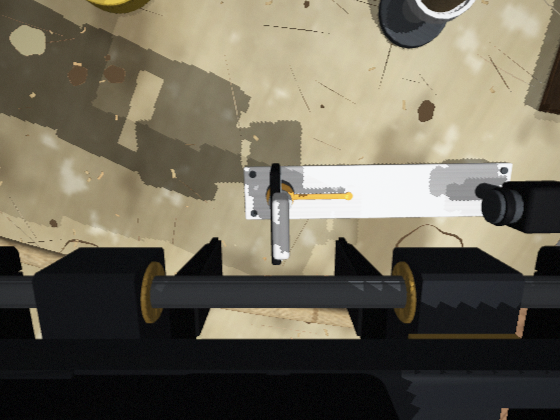

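The bar is at (280,225), with the pointer and rail to its right. Sizes match, so I descend and pinch, keeping the tips about 5 mm above the frame.

jog_arm:
  motion:
    - [0,0,-0.8,0,1.5,30,60]
    - [0,0,0,0,0,30,60]
    - [0,0,0,0,0,20,60]
    - [0,0,0,0,0,0,40]
    - [0,0,0,0,0,0,20]
    - [0,0,0,0,0,0,5]
    - [0,0,0,0,0,0,5]
    - [0,0,0,0,0,0,5]
    - [0,0,0,0,0,0,5]

```text
t: 9.88
eef_pos: [498.1, 106.1, 210.5]
tcp_rot: [-3.141, 0.0, 2.047]
ft_force: [-1.4, -1.9, 4.6]
opening: 0.125
grip_force: 30.0
```

jog_arm:
  motion:
    - [0,0,-4.5,0,0,0,5]
    - [0,0,-4.5,0,0,0,5]
    - [0,0,-4.5,0,0,0,5]
    - [0,0,-4.5,0,0,0,5]
    - [0,0,-4.5,0,0,0,5]
    - [0,0,-4.2,0,0,0,5]
    - [0,0,0,0,0,0,5]
    - [0,0,0,0,0,0,5]

```text
t: 10.88
eef_pos: [497.9, 105.9, 210.5]
tcp_rot: [-3.141, -0.0, 2.513]
ft_force: [-4.0, -3.7, 6.3]
opening: 0.124
grip_force: 30.0
```

```bash
python3 - <<'E'
from h import *
p,R,s=tool();print(p,np.degrees(s['tcp_rot'][2]),s['moment'],s['ft_force'],s['opening'])
for n in ['wrist','scene','side']:
    d=cam(n,n+'5.png');P=cloud(d);c=d['color'].astype(int)
    hsv=cv2.cvtColor(d['color'],cv2.COLOR_RGB2HSV)
    m=(hsv[...,0]>12)&(hsv[...,0]<28)&(hsv[...,1]>150)&(hsv[...,2]>120)
    rr=np.hypot(P[...,0]-498,P[...,1]-106)
    m&=(P[...,2]>18)&(P[...,2]<45)&(rr<85)
    A=P[m]
    if len(A)<5: print(n,len(A));continue
    L=cv2.fitLine(A[:,:2].astype(np.float32),cv2.DIST_HUBER,0,.01,.01).ravel()
    print(n,len(A),A.mean(0).round(1),np.degrees(np.arctan2(L[1],L[0])),'far',rr[m].max().round(1),'end dir',np.degrees(np.arctan2(*(A[rr[m]>60][:,:2].mean(0)-[498.1,105.9])[::-1])))
    rect(P,107,118,(535,331),35,n+' ring')
w=cv2.imread('pics/wrist5.png');s_=cv2.resize(cv2.imread('pics/side5.png')[180:360,190:390],(400,360))
cv2.imwrite('pics/c5.png',np.hstack([cv2.resize(w,(400,300)),s_[:300]]))
E
```

```text
[497.91522404 105.88765568 210.47101143] 144.00002033767478 [-0.52049527  0.6544941  -0.06048629] [-4.02336997 -3.72929002  6.25564655] 0.12437340606689774
wrist 624 [503.8 142.3  30.4] 78.81107 far 74.2 end dir 80.37892706763544
wrist ring 0
scene 3
side 71 [503.7 137.9  30.7] 82.42244 far 79.2 end dir 81.14160546785241
side ring 220 [535.5 332.7] [43.9 43.9] 55.05 zmax 114.8
```

View pics/c5.png

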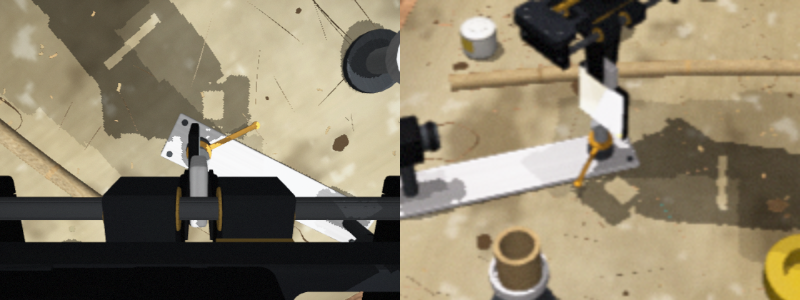

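The wrist crop shows the pointer swung out and aimed close to the nest; the side crop shows the ring seated and the pointer aimed at it. One finer check of the pointer's shaft.

```bash
python3 - <<'E'
from h import *
for n in ['wrist','side']:
    d=cam(n);P=cloud(d);hsv=cv2.cvtColor(d['color'],cv2.COLOR_RGB2HSV)
    rr=np.hypot(P[...,0]-498,P[...,1]-106)
    m=(hsv[...,0]>12)&(hsv[...,0]<28)&(hsv[...,1]>150)&(hsv[...,2]>100)&(P[...,2]>18)&(P[...,2]<45)
    A=P[m&(rr>22)&(rr<66)];b=[]
    for lo in range(22,66,4):
        B=A[(np.hypot(A[:,0]-498,A[:,1]-106)>=lo)&(np.hypot(A[:,0]-498,A[:,1]-106)<lo+4)]
        if len(B)>2:
            e=(B[:,:2].min(0)+B[:,:2].max(0))/2;b.append(np.median(B[:,:2],axis=0))
    b=np.array(b);L=np.polyfit(b[:,1],b[:,0],1);print(n,len(A),'dir',90-np.degrees(np.arctan(L[0])),'x at pivot y',np.polyval(L,105.9),'x at ring y 331.6:',np.polyval(L,331.6))
    rect(P,151,162,(498,106),35,'bar');rect(P,110,128,(498,106),45,'frame')
E
```

```text
wrist 346 dir 80.80512873287469 x at pivot y 498.5923427625775 x at ring y 331.6: 535.1270332748717
bar 1639 [496.4 104.6] [24.3 43.4] 41.85 zmax 161.8
frame 620 [497.2 105.1] [13.1 75.1] 53.63 zmax 127.9
side 24 dir 81.23431412286017 x at pivot y 498.8926003652259 x at ring y 331.6: 533.6944092976568
bar 86 [496.2 114.5] [35.  24.4] 15.57 zmax 161.6
frame 126 [497.1 107.3] [12.3 73.8] 54.86 zmax 127.7
```

The pointer direction is 80.8° against 80.7° needed, and its line passes within about 1 mm of the ring's axis. Handing in.

```bash
python3 -c "
from h import env
print(env.job_done())"
```

```text
the job is handed in; nothing more can be done
None
```

The largest ring is seated in the nest and released. The arm still holds the mirror by its bar at the sighting angle: the pointer reads 80.8° against the 80.7° needed, passing about 1 mm from the ring's axis. The job is handed in, with no verdict returned.

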